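# Push the case shelf of the model rack home into its notches

## Robot

A 6-joint arm with a two-finger parallel gripper is mounted at the origin on the work surface. World frame = base frame: x ahead of the robot, y to its left, z up, the work surface at z = 0. Lengths are in mm, angles in rad, forces in N, time in s.
With the tool pointing down it reaches from about 275 to 1000 mm from the base axis. Payload 8.4 kg.
Tool frame: the origin (TCP) lies midway between the tips of the shut fingers; the grasp point (between the pads) lies r.grip_point_offset behind it (r.grip_point_offset is the distance from the TCP to the grasp point, in mm); z points along the fingers, y is the direction in which the jaws open and shut (so a half turn about z gives the same grasp; the last joint's range is limited). The gripper opens to 85 mm and grips with 20 to 120 N. Pads are 22 mm wide; open, the fingers measure 114 mm over their backs; the gripper's body (76 mm by 85 mm) begins 54 mm behind the grasp point. The pads swing forward as they close: fully open they stand 13 mm farther back than shut.
Start: joints at [-1.158, 0.353, 1.633, -0, 1.155, -0.002], TCP at [251.878, -572.001, 231.281] pointing down, gripper open.
Joint ranges: [-2.63, 2.63], [-0.92, 2.1], [0.06, 2.66], [-1.3, 4.44], [0, 2.69], [-3.02, 3.02]. Speed limits (rad/s): [2.22, 2.22, 2.79, 3.14, 3.14, 3.14].

## Interface

Orientations are given as [roll, pitch, yaw] about the fixed x, y, z axes, in that order (R = Rz(yaw) Ry(pitch) Rx(roll)).
In Python, from rig import r gives the robot as it stands.
- The arm moves only by the tool move_arm, never from a script. Its argument "targets" is one flat list of numbers, 5 for each row, row after row: the gripper's target within -1 to 1 (fully open at 1, half-way at 0, shut at -1), then the shift along the tool's x, y, z in cm, then the turn about the tool's z in degrees. In form: [gripper, tx, ty, tz, turn, gripper, tx, ty, tz, turn, ...]. A call has 1 to 10 rows; each row is the pose to reach, as a shift and turn from the pose commanded when the call began, along the tool's axes at that moment; what a row does not reach only later rows make up. A row lasts 1/10 s, in which the tool goes at most 50 mm and 8.59 degrees, less where a joint would pass 70% of its speed; a pose out of reach is approached as far as the arm can. A call with a gripper value outside its range is refused whole. The fingers move at their own pace and stop on an object; "squeeze" is the grip in N (left out, the last holds). Time passes only in rows, so rows that repeat a pose let the fingers close. It gives the time, the measured TCP pose, the force and the opening at its end, in the units of the state.
- r.sense(): the state, without advancing time (a new reading comes with each control period).
- r.grab_frame(name): name is "scene" or "top" or "wrist"; returns a dict with "img" (384x512x3 uint8, blue, green, red), "K" (3x3 intrinsics, pixels), "world_to_cam" (4x4, takes a point from world to camera coordinates). Camera axes: x right, y down, z forward; pixel columns grow to the right and rows downward; lengths in mm; the calibration is good to about 2 mm. A picture is of the moment at which its call begins. There is no depth.
- r.sign_off(): hands the job in, once; it reports no verdict.
Trained networks look in a picture, given as the dict that the camera call returned (one of the last four; its "shot" number tells which), for a name from the list of things; names that differ only in an ending like _2 or _b are one class to them, and where a whole thing is asked for, a point or a joint stands for the part that bears it (a point fixed in the world has none). Each returns a list of dicts, best first, with "conf" (0 to 1); they miss things now and then, are a little off and sometimes report something else, mostly with a low value. They report only what shows in the picture. A call takes as long as a camera call. They do not tell look-alikes from the thing itself.
- r.outline_of(picture, thing): "region" (384x512 bool, what is visible of it).
- r.mark_of(picture, thing): "position" ([x, y, z] in mm, in world coordinates, good to about 4 mm: a listed point, or the origin of a listed thing).
The state is a dict: "clock": time; "qpos": joint angles; "qvel": joint speeds; "joint_efforts": joint torques, N m; "eef_pos": TCP position; "tcp_rot": TCP orientation; "contact_force": force on the tool from outside, world axes, zero at the start; "wrist_torque": the same for the moment, N m; "opening": opening from 0.0 (shut) to 1.0 (fully open).
Only numpy, scipy, OpenCV 4.12 (cv2) and the standard library are available. Lean on these libraries where they do the work, as an engineer would, in place of code of your own. Each camera call takes 0.05 s, during which the arm holds its last target.

## Task

The upper shelf board of the steel model rack, with two plaster casts standing on it, has been left pulled out towards you. With the fingertips push it back along its rails until you feel it drop into the locating notches, level and flush with the rack's side frames, then take the hand away. Only push it: do not lift the board or the casts, do not topple the casts, and leave the other things on the bench where they are.

Things in the scene. Friction and masses are not known exactly. Their poses are not given: they have to be found in the camera images.
- rack: Grey sheet-steel model rack, fixed to the bench: 300 mm deep (x), 202 mm wide (y), 127 mm high. Origin: centre of its underside, on the bench. Its x axis runs along the rails from the open front (robot's side) to the back, z up. Two side frames 4 mm thick, 194 mm apart inside, top edge 127 mm above the bench over the whole depth, guide the board. Casts on its lower shelf reach up to 85 mm.
- notch (a point): Middle of the front notch of the left rail, at the height of the rail top, turned like the rack. Inside each side frame runs a level rail 18 mm wide, top 110 mm above the bench, from x -150 to +150 mm of the rack; each has two square-cut notches 14 mm long and 6 mm deep, centred at rack x -47 and +123 mm. There is no stop but the notches. Between the rails it is open.
- board_home (a point): Fixed point of the rack, turned like the rack: where the middle of the upper front edge of the board lies when the board is home in its notches (72 mm before the rack's origin, 127 mm above the bench). The notches leave the board about 2 mm of play either way along the rails.
- board: Loose plywood shelf board, 220 mm deep (x, along the rails) x 190 wide (y) x 15 thick, about 0.6 kg. Origin: centre of its underside, x to the rack's back. Riding on the rails its underside is 118 and its top 133 mm above the bench, 6 mm proud of the side frames; home in the notches it lies 6 mm lower, flush with them. Starts 45 to 90 mm short of home; 2 mm play to each side frame.
- board_front (a point): Middle of the board's upper front edge (110 mm before its origin, 15 mm above its underside), turned like the board. The front face is plain, flat, 15 x 190 mm, with room for a fingertip before and below it. Steel slides on steel: pushing takes about 1 to 5 N; home, it stops hard.
- rod (a point): Middle of the front one of two steel cross rods, 10 mm diameter, across the underside of the board, 85 mm before and behind its middle. They stand 8 mm out of the underside, slide on the rails and drop into the notches, all at one time.
- cast_a: Plaster cast of a jaw with two ground-down teeth, 64 x 58 x 40 mm, 140 g, standing loose on the board, at least 70 mm behind its front edge. Origin: centre of its underside, z up.
- cast_b: Plaster cast of the opposite jaw, 64 x 58 x 40 mm, 140 g, standing loose on the board beside the other. Origin: centre of its underside, z up.
- articulator: Bystander: dental articulator of aluminium and black plastic with two casts in it, about 120 x 120 x 160 mm high, on the left of the bench. Origin: centre of its underside.
- wax_tin: Bystander: round bare-metal tin, 74 mm diameter, 48 mm high, beside the left of the rack. Origin: centre of its underside.
- tin_lid: Bystander: dark red round screw lid, 76 mm diameter, 14 mm high, lying on the bench to the right before the rack. Origin: centre of its underside.
- wax_knife: Bystander: slim wax knife 170 mm long with a dark wooden handle, lying on the bench along the right side of the rack. Origin at its underside near the middle.
- brush: Bystander: fine brush 160 mm long with a wooden handle, lying on the bench to the right of the wax knife. Origin at its underside near the middle.
- blue_cast: Bystander: blue stone cast on a round plaster base of 80 mm diameter, 52 mm high, on the right of the bench. Origin: centre of its underside.
Things that resemble listed ones, but are neither listed nor needed, are in the scene too. Leave any black or pink look-alike of the cast_b alone.

How it is judged (in metres and radians):
At the end, for the whole second after the job is handed in: Board at rest in all notches: front edge within 3.5 mm of the home point along the rails and 6 mm across, top within 2.5 mm of the side frames' top edges, level within 0.015 rad, in line with the rack within 0.035 rad; both casts upright (0.12 rad) and at rest on it (x of board_front in the frame of rack between -0.0755 and -0.0685 m and y of board_front in the frame of rack between -0.006 and 0.006 m and z of board_front in the frame of rack between 0.1245 and 0.1295 m and angle between board's own z axis and vertical below 0.015 rad and angle between the x axis of board and the x axis of rack, either way round below 0.035 rad and linear speed of each of board, cast_a, cast_b below 0.01 m/s and angle between each of cast_a, cast_b's own z axis and vertical below 0.12 rad and z of cast_a in the frame of board between 0.01 and 0.02 m and z of cast_b in the frame of board between 0.01 and 0.02 m); the robot touches nothing.
It fails at once if the board is lifted or tipped off its rails (its middle 8 mm or its front edge 12 mm above riding height, or 0.1 rad of tilt) (height (world z) of board above 0.126 m or height (world z) of board_front above 0.145 m or angle between board's own z axis and vertical above 0.1 rad).
It fails at once if a cast on the board is toppled or lifted off it (angle between any of cast_a, cast_b's own z axis and vertical above 0.3 rad or z of any of cast_a, cast_b in the frame of board above 0.027 m or z of any of cast_a, cast_b in the frame of board below 0.005 m).
It fails at once if a bystander on the bench is moved by more than 20 mm (distance of any of articulator, wax_tin, tin_lid, wax_knife, brush, blue_cast from where it was at the start of the episode above 0.02 m).
It also fails if it takes over 42 s, if anything falls off the work surface, if the arm or the gripper's body presses on something with over 40 N, if the wrist force passes 120 N, or if a joint passes its speed limit or range.

## Working session

There is one attempt and no reset: what is moved stays moved. The work goes in short steps, Python scripts to look and compute and a tool call to move; the robot and the scene stay as the last step left them, time stands still between calls to the robot, and variables do not carry over. Pictures are saved under pics/ and viewed, and the job is handed in when it is done.

Besides the shell and the picture viewer there is one more tool, called as name(argument=value, ...) on one line, values as JSON. move_arm: Moves the arm, as the interface text tells. Its arguments: {"type":"object","properties":{"targets":{"type":"array","items":{"type":"number"}},"squeeze":{"type":"number"}},"required":["targets"]}

```bash
mkdir -p pics && ls && python3 - <<'E'
from rig import r
import cv2
s=r.sense()
print({k:s[k] for k in ("clock","eef_pos","tcp_rot","contact_force","opening")}, r.grip_point_offset)
for n in ("scene","top"):
    f=r.grab_frame(n); cv2.imwrite(f"pics/{n}0.png",f["img"])
    for t in ("notch","board_home","board_front","rod","rack","board","cast_a"):
        try: print(n,t,[(m["position"],round(m["conf"],2)) for m in r.mark_of(f,t)][:4])
        except Exception as e: print(n,t,e)
E
```

```text
pics
{'clock': 0.0, 'eef_pos': array([ 251.68401141, -571.54951047,  230.55682231]), 'tcp_rot': array([-3.14016949e+00, -2.94521173e-05,  4.14792414e-01]), 'contact_force': array([0.2712546 , 0.64663254, 0.3254783 ]), 'opening': 1.001519026455583} 18.700000000000003
scene notch [([624.1, 21.5, 110.4], 0.93)]
scene board_home [([658.6, -212.3, -0.4], 0.68)]
scene board_front [([525.9, -57.9, 132.3], 0.6), ([626.5, 21.2, 108.5], 0.22)]
scene rod [([647.7, -23.5, 133.6], 0.58), ([553.1, -58.5, 113.1], 0.56)]
scene rack [([661.1, -70.6, -1.0], 0.89)]
scene board [([637.6, -65.4, 119.5], 0.85)]
scene cast_a [([647.9, -19.4, 132.3], 0.66), ([608.8, -334.4, -4.2], 0.65), ([639.6, -115.2, 131.1], 0.6), ([425.5, -32.0, -0.0], 0.56)]
top notch [([621.6, 24.4, 108.8], 0.92)]
top board_home [([663.0, -211.1, -2.7], 0.32)]
top board_front [([530.2, -55.6, 131.3], 0.97)]
top rod [([548.1, -56.4, 112.8], 0.76)]
top rack []
top board [([642.5, -69.9, 117.0], 0.89)]
top cast_a [([603.4, -340.5, 0.1], 0.87), ([650.7, -22.1, 134.4], 0.74), ([638.0, -117.7, 130.7], 0.67), ([426.6, -32.4, 1.8], 0.62)]
```

View pics/scene0.png

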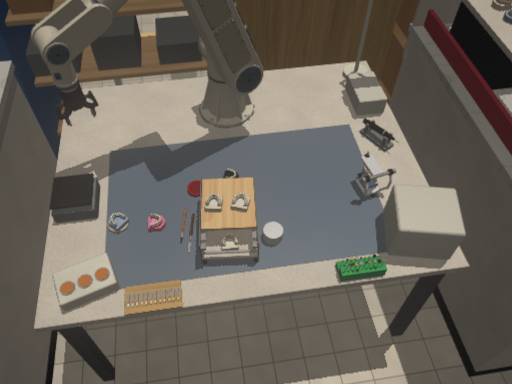

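View pics/top0.png

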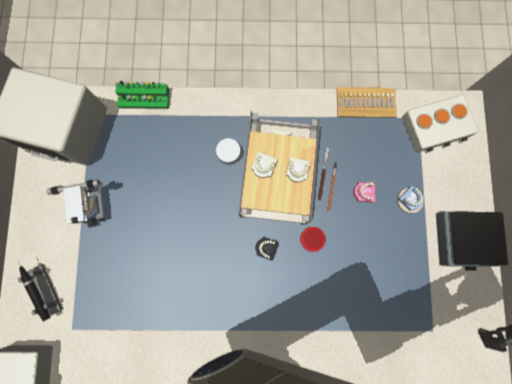

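The two white jaw casts on the board are at top px (264,165) and (298,170). The black look-alike, top px (267,248), lies in front of the rack, and the dark red lid is at (313,239). The rack is turned slightly, so next I measure its direction and the board's front edge more closely.

```bash
cat > h.py <<'E'
import numpy as np, cv2
def proj(f,P):
    P=np.atleast_2d(np.array(P,float)); c=(f["world_to_cam"]@np.c_[P,np.ones(len(P))].T)[:3]
    p=f["K"]@c; return (p[:2]/p[2]).T
def back(f,px,z):
    px=np.atleast_2d(np.array(px,float)); T=f["world_to_cam"]; R,t=T[:3,:3],T[:3,3]
    d=R.T@np.linalg.inv(f["K"])@np.c_[px,np.ones(len(px))].T; o=-R.T@t
    return (o[:,None]+d*(z-o[2])/d[2]).T
E
python3 - <<'E'
from rig import r
from h import *
f=r.grab_frame("top")
im=f["img"][95:265,215:345]; cv2.imwrite("pics/topcrop.png",cv2.resize(im,None,fx=3.5,fy=3.5,interpolation=cv2.INTER_CUBIC))
o=r.outline_of(f,"board")[0]; m=o["region"].astype(np.uint8)
c=max(cv2.findContours(m,0,2)[0],key=cv2.contourArea)[:,0]
W=back(f,c,133.)[:,:2].astype(np.float32)
rect=cv2.minAreaRect(W); print(o["conf"],rect, cv2.boxPoints(rect))
f2=r.grab_frame("scene")
im=f2["img"][165:270,180:280]; cv2.imwrite("pics/scenecrop.png",cv2.resize(im,None,fx=5,fy=5,interpolation=cv2.INTER_CUBIC))
E
```

```text
0.78 ((633.2879638671875, -68.21536254882812), (193.88381958007812, 228.8879852294922), 83.8008804321289) [[ 509.045    -152.23228 ]
 [ 736.59454  -176.94855 ]
 [ 757.5309     15.801559]
 [ 529.9814     40.517822]]
```

View pics/topcrop.png

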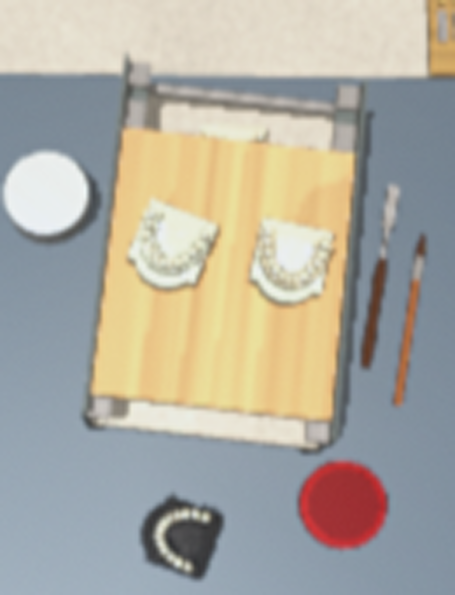

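View pics/scenecrop.png

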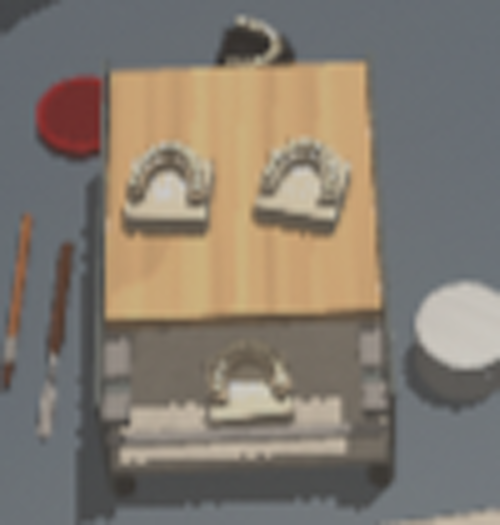

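Yaw of the rack is about -0.10 rad. Its origin works out to (661,-70) from the notch mark, which agrees with the rack mark, so home front is about (589,-63) and the board front about (528,-57), roughly 62 mm short. I will move above a point in front of the board, turn the tool in line with the rack and set the fingers half open.

move_arm(targets=[0,4,-3.5,0,4,0,8.6,-7.6,0,8,0,12.9,-11.3,0,12,0,17.2,-15.1,0,16,0,21.5,-18.9,0,20,0,25.7,-22.7,0,24,0,30,-26.4,0,28,0,34.3,-30.2,0,29.5,0,38.6,-34,0,29.5,0,41,-36.1,0,29.5])

```text
clock: 1.95
eef_pos: [462.7, -116.4, 231.7]
tcp_rot: [3.141, -0.001, -0.1]
contact_force: [2.0, -0.8, 0.4]
opening: 0.499
```

move_arm(targets=[0,0,0,0,0,0,0,0,0,0])

```text
clock: 2.15
eef_pos: [462.4, -117.4, 231.3]
tcp_rot: [3.141, 0.0, -0.097]
contact_force: [-0.5, -1.0, 0.4]
opening: 0.498
```

```bash
python3 - <<'E'
from rig import r
from h import *
s=r.sense(); print(s["clock"],s["eef_pos"],s["tcp_rot"],s["contact_force"],s["opening"])
f=r.grab_frame("wrist"); cv2.imwrite("pics/w1.png",f["img"])
for t in ("notch","board_front","board_home","rod","rack","board"):
    print(t,[(m["position"],round(m["conf"],2)) for m in r.mark_of(f,t)][:3])
E
```

```text
2.15 [ 462.41930996 -117.35520992  231.33534968] [ 3.14129155e+00  6.01276181e-06 -9.67725341e-02] [-0.49544467 -0.97173926  0.36852051] 0.4978249393194139
notch []
board_front [([526.2, -55.1, 132.4], 0.78)]
board_home []
rod [([552.4, -58.3, 113.3], 0.6)]
rack []
board []
```

View pics/w1.png

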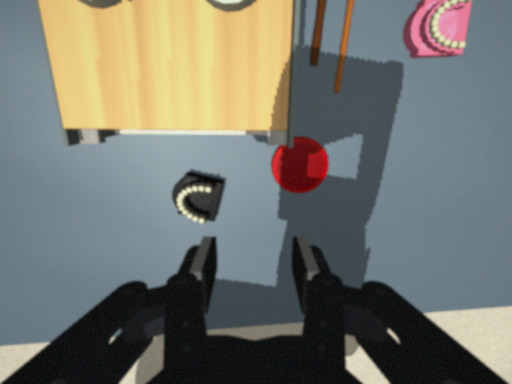

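The wrist view shows the board's front edge from px (65,130) to (290,132), parallel to the tool's y axis. The black look-alike is at (198,195) and the lid at (300,163). I now move sideways onto the centre line, then down in front of the edge.

move_arm(targets=[0,1.2,-3.4,0,0,0,2.3,-6.7,0,0,0,2.3,-6.7,0,0,0,2.3,-6.7,3,0,0,2.3,-6.7,6.5,0,0,2.3,-6.7,10,0,0,2.3,-6.7,12.3,0,0,2.3,-6.7,13,0,0,2.3,-6.7,13,0])

```text
clock: 3.4
eef_pos: [491.0, -54.6, 100.7]
tcp_rot: [3.142, 0.002, -0.101]
contact_force: [0.4, 0.1, -0.0]
opening: 0.499
```

```bash
python3 - <<'E'
from rig import r
from h import *
s=r.sense(); print(s["clock"],s["eef_pos"],s["tcp_rot"],s["contact_force"],s["opening"])
f=r.grab_frame("wrist"); cv2.imwrite("pics/w2.png",f["img"])
f=r.grab_frame("top"); cv2.imwrite("pics/t2.png",cv2.resize(f["img"][95:265,215:345],None,fx=3.5,fy=3.5,interpolation=cv2.INTER_CUBIC))
E
```

```text
3.4 [491.03727432 -54.56684758 100.70576646] [ 3.14154183e+00  1.94661420e-03 -1.00876294e-01] [ 0.42457024  0.05427296 -0.03947834] 0.49867331585711844
```

View pics/w2.png

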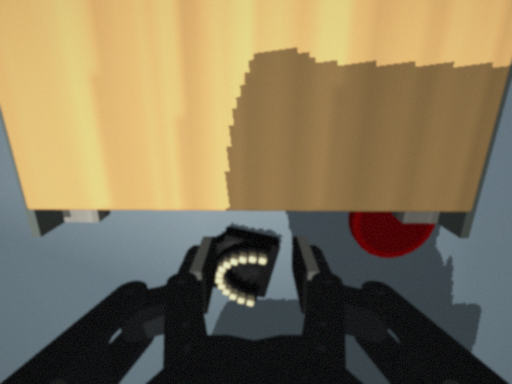

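View pics/t2.png

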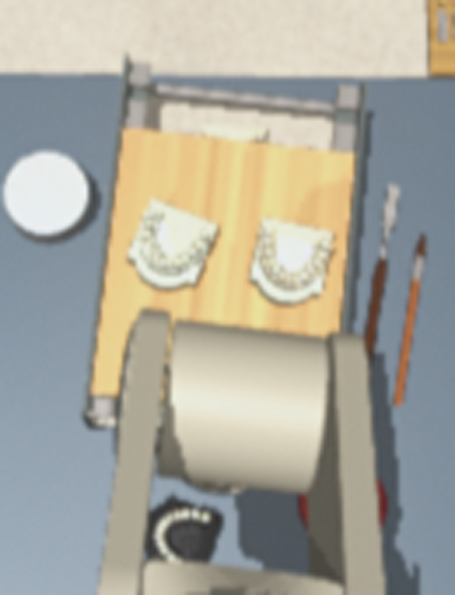

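The edge is level at row 210 and centred on the tool. Next comes a gentle approach to contact.

move_arm(targets=[0,0.5,0,0,0,0,1,0,0,0,0,1.5,0,0,0,0,1.8,0,0,0,0,2.0,0,0,0,0,2.2,0,0,0,0,2.4,0,0,0,0,2.6,0,0,0,0,2.8,0,0,0,0,3,0,0,0])

```text
clock: 4.5
eef_pos: [519.7, -56.9, 101.0]
tcp_rot: [3.142, 0.004, -0.1]
contact_force: [-7.0, 0.2, 5.5]
opening: 0.502
```

move_arm(targets=[0,0.3,0,0,0,0,0.6,0,0,0,0,0.9,0,0,0,0,1.2,0,0,0,0,1.5,0,0,0,0,1.8,0,0,0,0,2.0,0,0,0])

```text
clock: 5.2
eef_pos: [539.8, -58.8, 101.0]
tcp_rot: [-3.142, 0.004, -0.1]
contact_force: [-7.4, 1.0, 5.1]
opening: 0.5
```

```bash
python3 - <<'E'
from rig import r
from h import *
s=r.sense(); print(s["clock"],s["eef_pos"],s["tcp_rot"],s["contact_force"],s["opening"])
f=r.grab_frame("wrist"); cv2.imwrite("pics/w3.png",f["img"])
for t in ("board_front","rod"): print(t,[(m["position"],round(m["conf"],2)) for m in r.mark_of(f,t)][:3])
E
```

```text
5.2 [539.83713487 -58.80537087 100.99005153] [-3.14157133  0.00361315 -0.10004529] [-7.38237597  0.99582256  5.10555249] 0.4995506042493519
board_front [([547.6, -57.9, 132.0], 0.97)]
rod [([577.7, -59.8, 116.4], 0.56)]
```

View pics/w3.png

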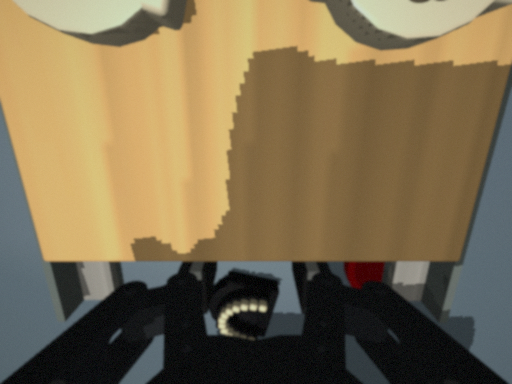

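Contact is steady at about 7 N, with the board front now at 548 and about 42 mm to go. I push another 30 mm, then slow down.

move_arm(targets=[0,0.3,0,0,0,0,0.6,0,0,0,0,0.9,0,0,0,0,1.2,0,0,0,0,1.5,0,0,0,0,1.8,0,0,0,0,2.1,0,0,0,0,2.4,0,0,0,0,2.7,0,0,0,0,2.9,0,0,0])

```text
clock: 6.35
eef_pos: [569.2, -61.8, 101.0]
tcp_rot: [-3.142, 0.002, -0.1]
contact_force: [-6.1, 0.0, 4.0]
opening: 0.5
```

```bash
python3 - <<'E'
from rig import r
from h import *
s=r.sense(); print(s["clock"],s["eef_pos"],s["tcp_rot"],s["contact_force"],s["opening"])
f=r.grab_frame("wrist"); cv2.imwrite("pics/w4.png",f["img"])
for t in ("board_front","notch"): print(t,[(m["position"],round(m["conf"],2)) for m in r.mark_of(f,t)][:3])
E
```

```text
6.35 [569.24348646 -61.76017906 101.00164219] [-3.14157332e+00  2.42054539e-03 -1.00021688e-01] [-6.05606076  0.04557938  3.96459749] 0.500070422269462
board_front [([581.1, -59.8, 132.0], 0.7)]
notch []
```

View pics/w4.png

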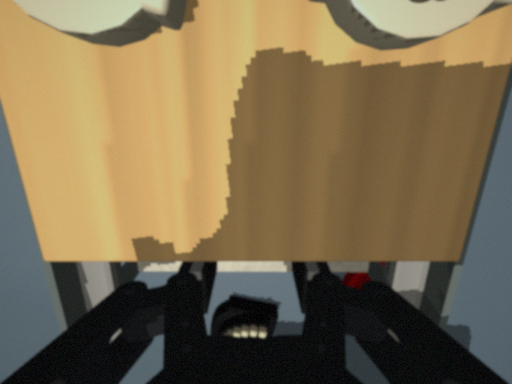

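The board is still riding, about 9 to 12 mm short. I continue at 1 mm per row.

move_arm(targets=[0,0.1,0,0,0,0,0.2,0,0,0,0,0.3,0,0,0,0,0.4,0,0,0,0,0.5,0,0,0])

```text
clock: 7.0
eef_pos: [576.1, -62.5, 101.5]
tcp_rot: [-3.142, -0.001, -0.1]
contact_force: [-0.7, 0.1, 0.2]
opening: 0.5
```

move_arm(targets=[0,0.08,0,0,0,0,0.16,0,0,0,0,0.24,0,0,0])

```text
clock: 7.3
eef_pos: [577.1, -62.6, 101.3]
tcp_rot: [-3.142, 0.001, -0.1]
contact_force: [-5.7, 0.9, 4.7]
opening: 0.501
```

move_arm(targets=[0,0.07,0,0,0,0,0.14,0,0,0,0,0.2,0,0,0])

```text
clock: 7.6
eef_pos: [578.2, -62.7, 101.2]
tcp_rot: [3.142, 0.003, -0.1]
contact_force: [-7.5, 0.5, 5.7]
opening: 0.503
```

Force vanished near TCP x 576 and then rose again, which could be the drop. I look before pushing further.

```bash
python3 - <<'E'
from rig import r
from h import *
s=r.sense(); print(s["clock"],s["eef_pos"],s["contact_force"])
f=r.grab_frame("wrist"); cv2.imwrite("pics/w5.png",f["img"])
for t in ("board_front",): print(t,[(m["position"],round(m["conf"],2)) for m in r.mark_of(f,t)][:3])
f=r.grab_frame("scene"); cv2.imwrite("pics/s5.png",cv2.resize(f["img"][165:270,180:280],None,fx=5,fy=5,interpolation=cv2.INTER_CUBIC))
for t in ("board_front","board","rod","cast_a"): print(t,[(m["position"],round(m["conf"],2)) for m in r.mark_of(f,t)][:3])
E
```

```text
7.6 [578.23972911 -62.7278791  101.17186521] [-7.46035627  0.48869392  5.73150733]
board_front [([588.2, -58.9, 128.9], 0.93)]
board_front [([590.8, -66.3, 124.3], 0.75)]
board [([700.5, -74.7, 108.7], 0.8)]
rod [([613.2, -68.1, 104.9], 0.73)]
cast_a [([705.6, -120.7, 125.1], 0.84), ([608.9, -337.3, -1.4], 0.56)]
```

View pics/w5.png

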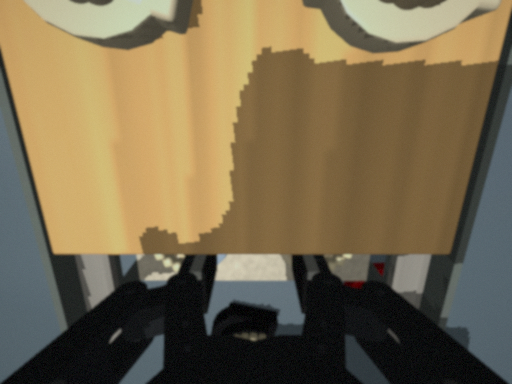

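View pics/s5.png

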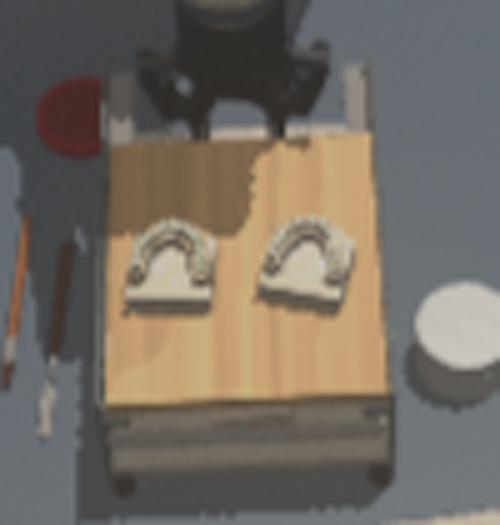

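The board looks dropped: its front edge in the wrist view narrowed from 423 to 405 px, the marks put its top at about 125 to 129, and its surface is now level with the frames. I nudge it a little more to feel for the hard stop.

move_arm(targets=[0,0.05,0,0,0,0,0.1,0,0,0,0,0.15,0,0,0])

```text
clock: 8.25
eef_pos: [579.7, -62.9, 101.2]
tcp_rot: [3.142, 0.003, -0.1]
contact_force: [-6.4, 0.6, 6.2]
opening: 0.501
```

move_arm(targets=[0,0.05,0,0,0,0,0.1,0,0,0,0,0.15,0,0,0])

```text
clock: 8.55
eef_pos: [580.1, -62.9, 101.1]
tcp_rot: [-3.142, 0.005, -0.1]
contact_force: [-11.7, 2.2, 9.8]
opening: 0.5
```

move_arm(targets=[0,0.05,0,0,0,0,0.1,0,0,0,0,0.1,0,0,0])

```text
clock: 8.85
eef_pos: [580.2, -62.9, 101.1]
tcp_rot: [-3.142, 0.007, -0.1]
contact_force: [-14.5, 0.7, 12.7]
opening: 0.503
```

That is the hard stop: the TCP stands still at 580 while the force climbs to 14.5 N. I now back straight off, then go up.

move_arm(targets=[0,-0.2,0,0,0,0,-0.4,0,0,0,0,-0.8,0,0,0,0,-1.5,0,0,0,0,-2.5,0,0,0,0,-3.5,0,0,0,0,-4.5,0,0,0,0,-5.5,0,0,0,0,-6,0,0,0,0,-6,0,0,0])

```text
clock: 9.85
eef_pos: [523.2, -57.2, 101.4]
tcp_rot: [3.142, 0.0, -0.1]
contact_force: [0.4, -0.1, 0.3]
opening: 0.499
```

move_arm(targets=[0,0,0,-3,0,0,0,0,-7,0,0,0,0,-11,0,0,-3,0,-15,0,0,-7,0,-18,0,0,-11,0,-20,0,0,-14,0,-20,0,0,-15,0,-20,0,0,-15,0,-20,0])

```text
clock: 10.75
eef_pos: [374.4, -42.2, 301.6]
tcp_rot: [3.142, -0.001, -0.1]
contact_force: [0.3, -0.8, -0.3]
opening: 0.503
```

```bash
python3 - <<'E'
from rig import r
from h import *
s=r.sense(); print(s["clock"],s["eef_pos"],s["contact_force"])
for n in ("wrist","top","scene"):
    f=r.grab_frame(n)
    im=f["img"]
    if n=="top": im=cv2.resize(im[95:265,215:345],None,fx=3.5,fy=3.5,interpolation=cv2.INTER_CUBIC)
    if n=="scene": im=cv2.resize(im[165:270,180:280],None,fx=5,fy=5,interpolation=cv2.INTER_CUBIC)
    cv2.imwrite(f"pics/{n}6.png",im)
    for t in ("board_front","board","rod","cast_a"): print(n,t,[(m["position"],round(m["conf"],2)) for m in r.mark_of(f,t)][:3])
E
```

```text
10.75 [374.36060902 -42.21434452 301.59889302] [ 0.28690487 -0.82728856 -0.31726284]
wrist board_front []
wrist board []
wrist rod []
wrist cast_a [([435.9, -34.3, -1.3], 0.9)]
top board_front [([593.8, -66.2, 127.3], 0.83), ([548.7, 500.0, 0.8], 0.42)]
top board [([707.3, -75.1, 112.3], 0.85)]
top rod [([615.8, -64.6, 109.8], 0.62)]
top cast_a [([702.8, -122.9, 127.3], 0.8), ([603.8, -341.1, -0.2], 0.7), ([713.0, -28.0, 119.3], 0.61)]
scene board_front [([589.7, -69.2, 125.2], 0.65), ([726.9, 86.2, 1.6], 0.36), ([549.4, 502.0, 0.6], 0.35)]
scene board [([699.9, -73.3, 111.0], 0.96)]
scene rod [([617.8, -68.2, 103.5], 0.89), ([659.2, -210.8, 0.0], 0.19)]
scene cast_a [([429.0, -32.7, 2.0], 0.79), ([704.4, -122.7, 124.6], 0.62), ([605.8, -337.0, -2.8], 0.6)]
```

View pics/wrist6.png

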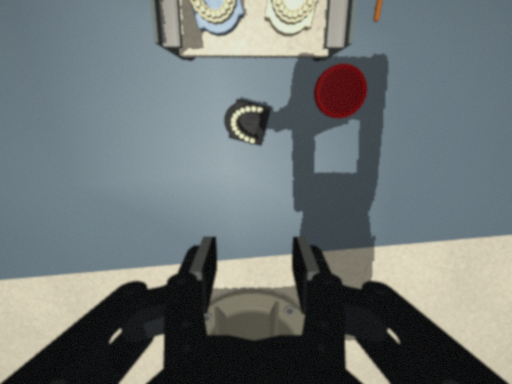

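View pics/top6.png

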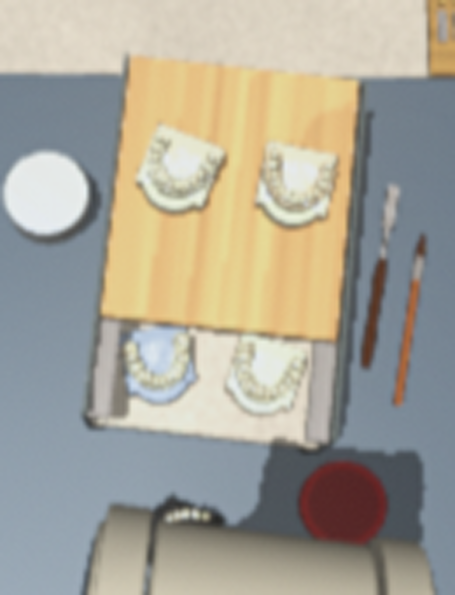

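View pics/scene6.png

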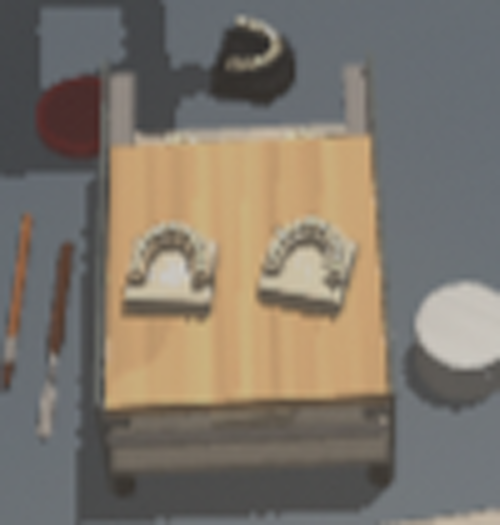

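```bash
python3 -c "
from rig import r
print(r.sign_off())"
```

```text
the job is handed in; nothing more can be done
None
```

I pushed the board about 62 mm back along its rails with the half-open fingertips, and it dropped into the notches. I then backed the hand straight off, raised it clear and handed the job in at about 11 s. No verdict was reported.

- **Drop:** The pushing force fell from about 6–7 N to about 0 near the expected home point. The board then moved a few millimetres more within the notch play, until the force rose to 14.5 N with the hand standing still, which I took as the hard stop.
- **Board position:** After release, the two cameras put the board front at x 594 and 590 mm (expected home 589, ±2 mm play) and its top at about 127 and 125 mm (nominal 127). The two readings differ by 4 mm along the rails and 2 mm in height, which is within the accuracy of the marks. They lie about 3 to 6 mm to the right of the worked-out home point across the rack. The 2 mm of side play makes that most likely mark error, but I did not check it further.
- **Casts and bench:** In the last pictures both casts stand upright on the board, and the bench items in view are where they were. I did not look again at the articulator. The contact force reads about zero.

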